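# Hang the face-shield frames to dry and shut the soaking bath

## Robot

A 6-joint arm with a two-finger parallel gripper is mounted at the origin on the work surface. World frame = base frame: x ahead of the robot, y to its left, z up, the work surface at z = 0. Lengths are in mm, angles in rad, forces in N, time in s.
With the tool pointing down it reaches from about 275 to 750 mm from the base axis. Payload 10.2 kg.
Tool frame: the origin (TCP) lies midway between the tips of the shut fingers; the grasp point (between the pads) lies 19 mm behind it; z points along the fingers, y is the line along which they close (so a half turn about z gives the same grasp; the last joint's range is limited). The gripper opens to 85 mm and grips with 20 to 120 N. Pads are 22 mm wide; open, the fingers measure 114 mm over their backs; the gripper's body (76 mm by 85 mm) begins 54 mm behind the grasp point. The pads swing forward as they close: fully open they stand 13 mm farther back than shut.
Start: joints at [-0.223, 0.313, 1.498, -0, 1.331, -0.223], TCP at [525.006, -0.013, 208.494] pointing down, gripper open.
Joint ranges: [-2.94, 2.94], [-0.97, 2.17], [0.19, 2.56], [-1.23, 4.37], [0.02, 3.11], [-2.88, 2.88]. Speed limits (rad/s): [2.39, 2.39, 3.01, 3.14, 3.14, 3.14].

## Interface

Orientations are given as a unit quaternion [w, x, y, z].
In Python, from rig import ctrl, capture, camera_info gives the robot as it stands.
- The arm moves only by the tool apply_moves, never from a script. Its argument "targets" is a list of rows, each a list of 3 entries, a list of its own where there are three numbers: the finger opening in mm, from 0 to 85.4, then the shift along the world's x, y, z in mm, then the turn, a rotation vector about the world's x, y, z in degrees. In form: [[grip, [dx, dy, dz], [rx, ry, rz]], ...]. A call has 1 to 20 rows; each row is the pose to reach, as a shift and turn from the pose commanded when the call began; what a row does not reach only later rows make up. A row lasts 1/10 s, in which the tool goes at most 50 mm and 8.59 degrees, less where a joint would pass 70% of its speed; a pose out of reach is approached as far as the arm can. A call with a gripper value outside its range is refused whole. The fingers move at their own pace and stop on an object; "squeeze" is the grip in N (left out, the last holds). Time passes only in rows, so rows that repeat a pose let the fingers close. It gives the time, the measured TCP pose, the force, the opening and the grip force at its end, in the units of the state.
- ctrl.sense(): the state, without advancing time (a new reading comes with each control period).
- capture(name): name is "scene" or "side" or "wrist"; returns (picture, depth): 480x640x3 uint8, blue, green, red; 480x640 float32, mm along the optical axis (not along the pixel's ray), 0 where there is no reading.
- camera_info(name): a dict with "vfov" (degrees; the focal length in pixels is half the picture's height over the tangent of half this angle, whatever the lens; pixels are square), "cx", "cy" (the principal point, pixels), "extrinsics" (4x4, takes a point from camera to world coordinates). Camera axes: x right, y down, z forward; pixel columns grow to the right and rows downward; lengths in mm; the calibration is good to about 2 mm. A picture is of the moment at which its call begins: read the wrist's pose just before it. camera_info takes no time and is no camera call; for the wrist camera it gives the pose at the moment of the call.
- ctrl.finish_job(): hands the job in; it is judged then, once.
The state is a dict: "time_s": time; "joints": joint angles; "dq": joint speeds; "tau": joint torques, N m; "eef_pos": TCP position; "ee_rot": TCP orientation; "force": force on the tool from outside, world axes, zero at the start; "wrist_torque": the same for the moment, N m; "grip_width": opening from 0.0 (shut) to 1.0 (fully open); "grip_force": force on a finger pad.
Only numpy, scipy, OpenCV 4.12 (cv2) and the standard library are available. Lean on these libraries where they do the work, as an engineer would, in place of code of your own. Each camera call takes 0.05 s, during which the arm holds its last target. There are 200 camera calls.

## Task

The face-shield headband frames have come out of the emptied soaking bath and lie on the drain mat. Hang every one of them over the bar of the drying rail, brow resting on the bar and one leg hanging down on either side of it, and press both covers of the soaking bath down until they snap fully shut and stay shut. Leave the beaker, the pipette bulb, the bottle and the jar where they stand.

Things in the scene. Friction and masses are not known exactly. Their poses are not given: they have to be found in the camera images.
- frame1: Loose headband frame, one of 3 or 4 alike: rigid grey plastic U-shaped band 24 mm deep, 7 mm thick, 144 mm long with its tab, 109 mm wide, 60 to 120 g. Starts flat on the drain mat (black rubber, fixed, 370 x 360 x 6 mm), brow away from the robot. Origin: on its underside, middle of the U. x along the legs to the brow and tab, y across the U, z along the band's depth (up as it lies).
- frame1_crown (a point): Middle of the inside face of this frame's brow (x = 41.5, y = 0, z = 12 mm in the frame's axes): what rests on the bar when hung; body axes.
- frame1_tab (a point): Grip point in the middle of this frame's tab (x = 64, y = 0, z = 12 mm). The tab is a black block 31 mm long (x 48 to 79 mm), 22 mm wide (along y; grip it across this) and 24 mm high, standing clear outside the U; body axes.
- frame2: Another frame like frame1; may be absent. The legs end at x = -64 mm; their inner faces are 95 mm apart. It is the same upside down.
- frame2_crown (a point): Middle of the inside face of this frame's brow (x = 41.5, y = 0, z = 12 mm in the frame's axes): what rests on the bar when hung; body axes.
- frame2_tab (a point): Grip point in the middle of this frame's tab (x = 64, y = 0, z = 12 mm). The tab is a black block 31 mm long (x 48 to 79 mm), 22 mm wide (along y; grip it across this) and 24 mm high, standing clear outside the U; body axes.
- frame3: Another frame like frame1; may be absent. The brow is a shallow arch, so that a hung frame centres itself on the bar and swings to hang straight down.
- frame3_crown (a point): Middle of the inside face of this frame's brow (x = 41.5, y = 0, z = 12 mm in the frame's axes): what rests on the bar when hung; body axes.
- frame3_tab (a point): Grip point in the middle of this frame's tab (x = 64, y = 0, z = 12 mm). The tab is a black block 31 mm long (x 48 to 79 mm), 22 mm wide (along y; grip it across this) and 24 mm high, standing clear outside the U; body axes.
- frame4: Another frame like frame1; may be absent.
- frame4_crown (a point): Middle of the inside face of this frame's brow (x = 41.5, y = 0, z = 12 mm in the frame's axes): what rests on the bar when hung; body axes.
- frame4_tab (a point): Grip point in the middle of this frame's tab (x = 64, y = 0, z = 12 mm). The tab is a black block 31 mm long (x 48 to 79 mm), 22 mm wide (along y; grip it across this) and 24 mm high, standing clear outside the U; body axes.
- rail: Drying rail, fixed, left or right of the mat. White base 330 x 130 x 12 mm, two steel posts 16 mm thick at x = +-145 mm, and between them along x a horizontal round steel bar of 16 mm diameter, its axis 190 mm above the bench; black end stops of 30 mm diameter. Origin: centre of the underside; x along the bar, away from the robot.
- bath: Soaking bath, fixed, on the other side of the mat: open steel tank 300 x 180 x 80 mm in two bays one behind the other, each with its own hinged grey cover. Origin: centre of the underside; x away from the robot, along its length.
- cover_near (a joint): Angle of the bath cover nearer the robot, rad: 0 shut (hard stop), 1.4 widest; starts 0.7 to 1.15. Plate 142 x 170 x 5 mm, hinged on its far edge; its near edge swings up. A light spring opens it (under 1 N). A sprung catch under the free edge resists from about 0.1 rad, snaps past at about 0.05 rad with about 4 to 6 N down on the pad, then holds; let go earlier and it springs up.
- cover_near_hinge (a point): Hinge axis of this cover, at its middle, on the cover's underside, 80.5 mm above the bench; the axis runs along the bath's y; axes turn with the cover (x from the free edge to the hinge).
- cover_near_pad (a point): Press point: on the upper face of this cover, 18 mm from the free edge (124 mm from the hinge), marked by a black rubber strip; axes turn with the cover, z out of its upper face.
- cover_far (a joint): Angle of the bath cover farther from the robot, rad: 0 shut (hard stop), 1.4 widest; starts 0.7 to 1.15. Plate 142 x 170 x 5 mm, hinged on its far edge; its near edge swings up. A light spring opens it (under 1 N). A sprung catch under the free edge resists from about 0.1 rad, snaps past at about 0.05 rad with about 4 to 6 N down on the pad, then holds; let go earlier and it springs up.
- cover_far_hinge (a point): Hinge axis of this cover, at its middle, on the cover's underside, 80.5 mm above the bench; the axis runs along the bath's y; axes turn with the cover (x from the free edge to the hinge).
- cover_far_pad (a point): Press point: on the upper face of this cover, 18 mm from the free edge (124 mm from the hinge), marked by a black rubber strip; axes turn with the cover, z out of its upper face.
- beaker: Bystander: glass beaker 76 mm wide, 100 mm high. Origin under its centre.
- bulb: Bystander: black rubber pipette bulb, 60 mm wide, 100 mm high. Origin under its centre.
- reagent: Bystander: white bottle 66 mm wide, 150 mm high, at the right edge of the work. Origin under its centre.
- jar: Bystander: brown glass jar 72 mm wide, 90 mm high, at the left edge of the work. Origin under its centre.

How it is judged (in metres and radians):
At the end, for the whole second after the job is handed in: Every frame present hangs at rest on the bar, its brow's middle within 30 mm of the bar's line sideways and resting on its top, tab up within 0.5 rad of upright, the U square across the bar within 0.9 rad, between the end posts; both covers are shut to below 0.025 rad and held by their catches (z of frame1_crown in the frame of rail between 0.19 and 0.214 m and y of frame1_crown in the frame of rail between -0.03 and 0.03 m and x of frame1_crown in the frame of rail between -0.145 and 0.145 m and angle between each of frame1, frame2, frame3, frame4's own x axis and vertical below 0.5 rad and angle between the z axis of each of frame1, frame2, frame3, frame4 and the x axis of rail, either way round below 0.9 rad and contact force between each of frame1, frame2, frame3, frame4 and rail above 0.1 N and linear speed of each of frame1, frame2, frame3, frame4 below 0.03 m/s and z of frame2_crown in the frame of rail between 0.19 and 0.214 m and y of frame2_crown in the frame of rail between -0.03 and 0.03 m and x of frame2_crown in the frame of rail between -0.145 and 0.145 m and z of frame3_crown in the frame of rail between 0.19 and 0.214 m and y of frame3_crown in the frame of rail between -0.03 and 0.03 m and x of frame3_crown in the frame of rail between -0.145 and 0.145 m and z of frame4_crown in the frame of rail between 0.19 and 0.214 m and y of frame4_crown in the frame of rail between -0.03 and 0.03 m and x of frame4_crown in the frame of rail between -0.145 and 0.145 m and value of joint each of cover_near, cover_far below 0.025 rad); the robot touches nothing.
It fails at once if the beaker is moved more than 40 mm (distance of beaker from where it was at the start of the episode above 0.04 m).
It fails at once if the bulb is moved more than 40 mm (distance of bulb from where it was at the start of the episode above 0.04 m).
It fails at once if the reagent is moved more than 40 mm (distance of reagent from where it was at the start of the episode above 0.04 m).
It fails at once if the jar is moved more than 40 mm (distance of jar from where it was at the start of the episode above 0.04 m).
Of frame1, frame2, frame3, frame4 only 3 to 4 are there at a start; the rules pass over those that are not, and their reading is None.
At some moment in a run one of frame1, frame2, frame3, frame4 may be knocked a few centimetres aside while the robot is not near it.
Once in a run the grip may slacken for a moment while it holds something.
It also fails if it takes over 208 s, if anything falls off the work surface, if the arm or the gripper's body presses on something with over 40 N, if the wrist force passes 120 N, or if a joint passes its speed limit or range.

## Working session

There is one attempt and no reset: what is moved stays moved. The work goes in short steps, Python scripts to look and compute and a tool call to move; the robot and the scene stay as the last step left them, time stands still between calls to the robot, and variables do not carry over. Pictures are saved under pics/ and viewed, at most 14 in all, crops included, and the job is handed in when it is done.

Besides the shell and the picture viewer there is one more tool, called after ">>>" by a JSON object that holds its "method" and its "body". apply_moves: Moves the arm, as the interface text tells. Its arguments: {"type":"object","properties":{"targets":{"type":"array","items":{"type":"array"}},"squeeze":{"type":"number"}},"required":["targets"]}

```bash
mkdir -p pics; ls; cat > h.py <<'E'
import numpy as np, cv2
from rig import ctrl, capture, camera_info
def cap(name,fn=None):
    ci=camera_info(name); im,d=capture(name)
    if fn: cv2.imwrite('pics/'+fn,im)
    return im,d,ci
def cloud(d,ci):
    h,w=d.shape; f=h/2/np.tan(np.radians(ci['vfov'])/2)
    v,u=np.mgrid[:h,:w]
    P=np.stack([(u-ci['cx'])/f*d,(v-ci['cy'])/f*d,d],-1)
    E=np.array(ci['extrinsics']); return P@E[:3,:3].T+E[:3,3]
E
python3 - <<'E'
from h import *
for n in ['scene','side','wrist']:
    im,d,ci=cap(n,n+'0.png'); np.savez('/tmp/'+n,im=im,d=d,P=cloud(d,ci)); print(n,ci['vfov'],np.round(ci['extrinsics'],2).tolist(),(d>0).mean())
print(ctrl.sense())
E
```

```text
pics
scene 56.27067942008743 [[0.06, 0.63, -0.77, 1446.33], [1.0, -0.05, 0.03, -22.46], [-0.02, -0.77, -0.63, 806.04], [0.0, 0.0, 0.0, 1.0]] 0.9961979166666667
side 51.82042694324765 [[-0.96, -0.16, 0.23, 232.6], [-0.28, 0.49, -0.82, 1236.67], [0.02, -0.86, -0.52, 847.85], [0.0, 0.0, 0.0, 1.0]] 0.9959733072916667
wrist 58.485146740352576 [[1.0, 0.0, -0.0, 524.68], [0.0, -0.96, -0.29, 76.01], [-0.0, 0.29, -0.96, 373.9], [0.0, 0.0, 0.0, 1.0]] 0.995859375
{'time_s': 0.15, 'joints': array([-2.23405063e-01,  3.13334638e-01,  1.49824421e+00, -7.61039429e-06,
        1.33100526e+00, -2.23385634e-01]), 'dq': array([-0.0006848 , -0.0029015 , -0.00116581, -0.00098985,  0.00341313,
       -0.00066425]), 'tau': array([ 1.79854873e-03, -4.12368500e+01, -2.59796566e+01, -1.57318855e-04,
        3.17765021e-03, -3.62555340e-05]), 'eef_pos': array([5.24788878e+02, 3.10343034e-02, 2.08066726e+02]), 'ee_rot': array([-4.17510142e-04,  7.07112923e-01,  7.07100465e-01, -2.67291796e-04]), 'force': array([ 0.1155618 ,  0.78377559, -0.32762127]), 'wrist_torque': array([-0.02260796,  0.03118402,  0.068843  ]), 'grip_force': 0.0, 'grip_width': 1.0002048518369135}
```

View pics/scene0.png

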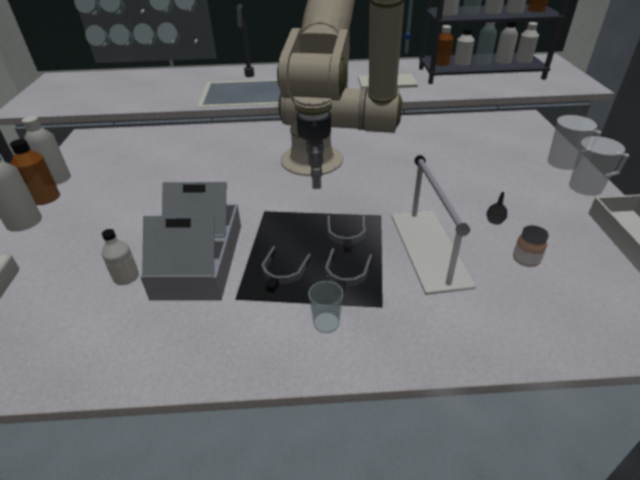

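View pics/side0.png

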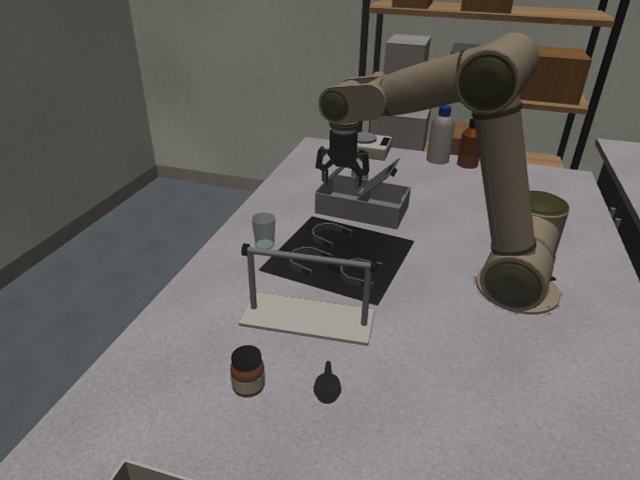

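The scene view shows three frames on the mat (about (347,232), (285,268), (348,268)), with the bath at image left (-y), the rail at image right (+y) and the beaker beyond the mat at (326,305). The side view agrees; the bulb and jar stand beyond the rail.

```bash
python3 - <<'E'
from h import *
D={n:np.load(f'/tmp/{n}.npz') for n in['scene','side','wrist']}
# top-down maps of height, 1mm/px: x 250..850 down, y 420..-420 ; rows from x=850 top
big=[]
for n in ['scene','side','wrist']:
    P=D[n]['P'].reshape(-1,3); im=D[n]['im'].reshape(-1,3)
    m=(P[:,0]>250)&(P[:,0]<850)&(P[:,1]>-400)&(P[:,1]<400)&(P[:,2]>-20)&(P[:,2]<230)&(D[n]['d'].ravel()>0)
    P=P[m]; c=im[m]
    o=np.argsort(P[:,2]);P=P[o];c=c[o]
    A=np.zeros((600,800,3),np.uint8)
    col=cv2.applyColorMap(np.clip(P[:,2]*(4 if n!='x' else 1)+20,0,255).astype(np.uint8)[:,None],cv2.COLORMAP_JET)[:,0]
    for p,k in zip(P,col): cv2.circle(A,(int(400-p[1]),int(850-p[0])),1,k.tolist(),-1)
    big.append(A)
    # mat-region cluster z 20..40
    q=(P[:,2]>20)&(P[:,2]<45)&(P[:,1]>-200)&(P[:,1]<200)
    print(n,q.sum(), np.histogram(P[(P[:,2]>-10)&(P[:,2]<60)&(abs(P[:,1])<150)&(P[:,0]>350)&(P[:,0]<700)][:,2],bins=np.arange(-10,61,5))[0])
    # bar
    b=(P[:,2]>180)&(P[:,1]>60)
    if b.any(): print('bar',P[b].min(0),P[b].max(0))
out=np.vstack([np.hstack([cv2.resize(big[0],(400,300)),cv2.resize(big[1],(400,300))]),np.hstack([cv2.resize(big[2],(400,300)),cv2.resize(D['wrist']['im'],(400,300))])])
cv2.imwrite('pics/top.png',out)
E
```

```text
scene 1367 [   1   89 3035 4311  208  230  238  692  190    0    0    0    0    0]
bar [362.69174502 276.60458272 180.27423775] [691.92812891 332.93537702 205.95980143]
side 980 [   0   22 1232 2921  264  230  256  411  188    1    0    0    0    0]
bar [366.38344576 283.56026987 180.31560311] [689.54210421 334.07318795 208.59317509]
wrist 15605 [     0    114   5047 113855   1094   1186   1279   6537   6439      0
      0      0      0      0]
```

View pics/top.png

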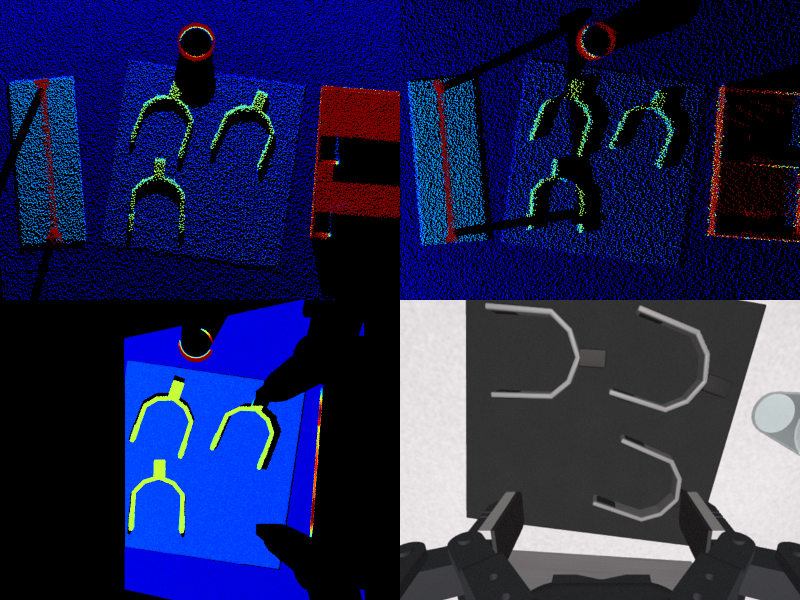

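The top-down maps confirm three frames: tabs near (670,50), (656,-124) and (524,80) mm. The beaker is at about (765,8). Next I fit exact poses.

```bash
cat >> h.py <<'E'
from scipy.optimize import least_squares
from scipy.spatial import cKDTree
T=np.load('tmpl.npy') if __import__('os').path.exists('tmpl.npy') else None
def frames(P,d,zlo=22,zhi=40,box=(370,720,-200,205)):
    Q=P[(d>0)&(P[...,2]>zlo)&(P[...,2]<zhi)&(P[...,0]>box[0])&(P[...,0]<box[1])&(P[...,1]>box[2])&(P[...,1]<box[3])]
    g=np.zeros((500,500),np.uint8); ij=np.c_[(Q[:,0]-300).astype(int),(Q[:,1]+250).astype(int)]; g[ij[:,0],ij[:,1]]=1
    g=cv2.dilate(g,np.ones((7,7))); n,L,st,_=cv2.connectedComponentsWithStats(g)
    l=L[ij[:,0],ij[:,1]]
    return [Q[l==k] for k in range(1,n) if st[k,4]>1500]
def fit(Q,x0):
    k=cKDTree(T)
    q=Q[:,:2]
    if len(q)>3000: q=q[::len(q)//3000]
    def r(p):
        c,s=np.cos(p[2]/57.3),np.sin(p[2]/57.3); e=q-p[:2]
        return k.query(np.c_[c*e[:,0]+s*e[:,1],-s*e[:,0]+c*e[:,1]])[0]
    best=min((least_squares(r,[x0[0],x0[1],a],loss='soft_l1',diff_step=1e-4) for a in (-30,-10,10,30)),key=lambda o:o.cost)
    p=best.x; c,s=np.cos(p[2]/57.3),np.sin(p[2]/57.3)
    return p, p[:2]+64*np.array([c,s]), np.median(best.fun)
E
python3 - <<'E'
import h; from h import *
D={n:np.load(f'/tmp/{n}.npz') for n in['scene','side','wrist']}
W=D['wrist']; fs=frames(W['P'],W['d'])
for f in fs: print(len(f),f.min(0).round(),f.max(0).round(), np.median(f[:,2]).round(1))
C=min([f for f in fs if len(f)>2000],key=lambda f:f[:,0].mean()); C=C[C[:,2]>26][:,:2]
# symmetric axis search
best=None
for a in np.arange(-15,15,.25):
    c,s=np.cos(a/57.3),np.sin(a/57.3); q=np.c_[c*C[:,0]+s*C[:,1],-s*C[:,0]+c*C[:,1]][::5]
    y0=(q[:,1].min()+q[:,1].max())/2; e=cKDTree(q).query(q*[1,-1]+[0,2*y0])[0].mean()
    if best is None or e<best[0]: best=(e,a,y0)
print('sym',best); e,a,y0=best
c,s=np.cos(a/57.3),np.sin(a/57.3); q=np.c_[c*C[:,0]+s*C[:,1],-s*C[:,0]+c*C[:,1]]
print('len',np.ptp(q[:,0]),'wid',np.ptp(q[:,1]))
q-=[(q[:,0].max()-79+q[:,0].min()+64)/2,y0]
t=np.unique(np.vstack([q,q*[1,-1]]).round(),axis=0); np.save('tmpl.npy',t); h.T=t
for n in D:
    for f in frames(D[n]['P'],D[n]['d']):
        p,tab,r=fit(f,f[:,:2].mean(0)); print(n,len(f),p.round(1),'tab',tab.round(1),'res',round(r,2),'top',np.percentile(f[:,2],90).round(1))
for n in ['scene','side']:
    P=D[n]['P'];d=D[n]['d'];im=D[n]['im'].astype(int)
    m=(P[...,2]>188)&(P[...,2]<205)&(P[...,1]>200)&(P[...,1]<370)&(P[...,0]>385)&(P[...,0]<680)
    L=P[m]; k=np.polyfit(L[:,0],L[:,1],1); print(n,'bar y at 400,530,650',np.polyval(k,[400,530,650]).round(1),'deg',np.degrees(np.arctan(k[0])),'top',np.percentile(L[:,2],[50,95]))
    m=(abs(P[...,2]-12)<5)&(P[...,1]>215)&(P[...,1]<400)&(P[...,0]>330)&(P[...,0]<720)&(im.min(-1)>90)
    print('base',cv2.minAreaRect(P[m][:,:2].astype(np.float32)),np.median(P[m],0))
    m=(P[...,2]>60)&(P[...,2]<230)&(P[...,1]<-130)&(P[...,1]>-400)&(P[...,0]>330)&(P[...,0]<720)&(d>0)
    print('bath',P[m].min(0).round(),P[m].max(0).round()); mm=m&(im.max(-1)<45)
    nn,L,st,ce=cv2.connectedComponentsWithStats(mm.astype(np.uint8))
    for i in range(1,nn):
        if st[i,4]>30: print('pad?',st[i],P[L==i].mean(0).round(1),np.ptp(P[L==i],axis=0).round())
E
```

```text
5232 [384.  31.  22.] [530. 142.  33.] 30.0
3200 [ 511. -148.   22.] [641. -21.  33.] 29.6
5343 [533.  15.  22.] [688. 139.  33.] 30.0
sym (np.float64(0.7691707748387872), np.float64(-2.5), np.float64(104.04808225607427))
len 143.92228239731293 wid 110.45148736744272
scene 296 [453.   83.8  -3.8] tab [516.8  79.6] res 0.39 top 31.1
scene 399 [592.  -95.  -21.9] tab [ 651.4 -118.8] res 0.41 top 30.3
scene 338 [613.6  68.9 -16.4] tab [675.   50.8] res 0.41 top 30.6
side 145 [450.9  89.2   6.2] tab [514.5  96.2] res 0.4 top 30.8
side 251 [593.5 -93.  -22.2] tab [ 652.7 -117.2] res 0.43 top 31.7
side 186 [613.2  69.6 -20.4] tab [673.2  47.3] res 0.41 top 32.0
wrist 5232 [450.7  84.   -3.5] tab [514.6  80.1] res 0.4 top 31.2
wrist 3200 [590.8 -93.9 -21.1] tab [ 650.5 -116.9] res 0.4 top 30.9
wrist 5343 [611.2  67.5 -19.2] tab [671.7  46.4] res 0.4 top 31.2
scene bar y at 400,530,650 [291.  301.7 311.6] deg 4.706974990754424 top [196.0073597  199.03870152]
base ((527.3271484375, 304.62152099609375), (335.1498718261719, 131.31765747070312), 4.692903518676758) [546.76084916 300.98118864  11.37661971]
bath [ 372. -400.   60.] [ 677. -221.  190.]
pad? [183 185  22   7 150] [ 433.7 -316.8  175.1] [19. 57. 16.]
pad? [166 219  24   8 191] [ 585.7 -328.7  177.3] [19. 57. 17.]
side bar y at 400,530,650 [298.3 309.2 319.2] deg 4.7812018242895 top [195.32171357 199.08729493]
base ((528.669921875, 304.47308349609375), (330.2094421386719, 136.1050567626953), 5.277581691741943) [523.45439714 312.1227193   12.03141198]
bath [ 367. -400.   60.] [ 677. -213.  188.]
```

>>> {"method": "apply_moves", "body": {"targets": [[50,[30,10,0],[0,0,-20]],[50,[60,20,0],[0,0,-40]],[50,[90,30,0],[0,0,-60]],[50,[120,40,0],[0,0,-80]],[50,[148,48,-30],[0,0,-109]],[50,[148,48,-60],[0,0,-109]],[50,[148,48,-60],[0,0,-109]],[50,[148,48,-60],[0,0,-109]],[50,[148,48,-60],[0,0,-109]],[50,[148,48,-60],[0,0,-109]],[50,[148,48,-60],[0,0,-109]],[50,[148,48,-60],[0,0,-109]],[50,[148,48,-60],[0,0,-109]],[50,[148,48,-60],[0,0,-109]]], "squeeze": 60}}

```text
time_s: 1.55
eef_pos: [672.9, 48.0, 148.1]
ee_rot: [0.0, 0.986, -0.165, -0.0]
force: [0.5, 0.3, -0.8]
grip_width: 0.586
grip_force: 0.0
```

```bash
cat > look.py <<'E'
import sys; from h import *
s=ctrl.sense(); print('t',s['time_s'],'pos',s['eef_pos'].round(1),'q',s['joints'].round(2),'rot',s['ee_rot'].round(3),'F',s['force'].round(1),'gw',round(s['grip_width']*85.4,1),s['grip_force'])
for n in sys.argv[1:]:
    im,d,ci=cap(n,f"{n}_{s['time_s']:.1f}.png"); P=cloud(d,ci)
    for f in frames(P,d):
        p,tab,r=fit(f,f[:,:2].mean(0)); print(n,len(f),p.round(1),'tab',tab.round(1),'res',round(r,2),'top',np.percentile(f[:,2],90).round(1))
E
python3 look.py wrist scene
```

```text
t 1.55 pos [672.9  48.  148.1] q [-0.1   0.7   1.06 -0.    1.39  1.8 ] rot [ 0.     0.986 -0.165 -0.   ] F [ 0.5  0.3 -0.8] gw 50.1 0.0
wrist 2161 [452.9  84.6  -3.5] tab [516.8  80.7] res 0.4 top 30.8
wrist 7027 [593.1 -95.1 -22.1] tab [ 652.4 -119.1] res 0.4 top 30.9
wrist 4983 [613.5  67.1 -18.6] tab [674.2  46.6] res 0.4 top 31.0
scene 132 [454.6  85.5  -5.7] tab [518.3  79.1] res 0.39 top 31.3
scene 398 [592.3 -94.8 -21.3] tab [ 652. -118.] res 0.41 top 30.5
scene 351 [613.7  66.9 -20.1] tab [673.8  44.9] res 0.41 top 30.4
```

>>> {"method": "apply_moves", "body": {"targets": [[50,[0,-1,-40],[0,0,0]],[50,[0,-1,-80],[0,0,0]],[50,[0,-1,-115],[0,0,0]],[50,[0,-1,-130],[0,0,0]],[50,[0,-1,-139],[0,0,0]],[50,[0,-1,-139],[0,0,0]],[10,[0,-1,-139],[0,0,0]],[10,[0,-1,-139],[0,0,0]],[10,[0,-1,-139],[0,0,0]],[10,[0,-1,-139],[0,0,0]],[10,[0,-1,-139],[0,0,0]],[10,[0,-1,-139],[0,0,0]],[10,[0,-1,-139],[0,0,0]]], "squeeze": 60}}

```text
time_s: 2.95
eef_pos: [673.0, 47.0, 9.5]
ee_rot: [0.0, 0.986, -0.165, 0.0]
force: [-0.4, 0.6, -0.3]
grip_width: 0.117
grip_force: 0.0
```

```bash
python3 look.py wrist scene; ls pics
```

```text
t 2.95 pos [673.   47.    9.5] q [-0.1   0.83  1.19 -0.    1.12  1.8 ] rot [ 0.     0.986 -0.165  0.   ] F [-0.4  0.6 -0.3] gw 10.0 0.0
scene 410 [592.9 -95.7 -23.4] tab [ 651.7 -121.2] res 0.39 top 30.6
scene 133 [607.5  82.4  40.5] tab [656.1 124. ] res 0.51 top 30.4
scene0.png
scene_1.6.png
scene_3.0.png
side0.png
top.png
wrist0.png
wrist_1.6.png
wrist_3.0.png
```

View pics/wrist_3.0.png

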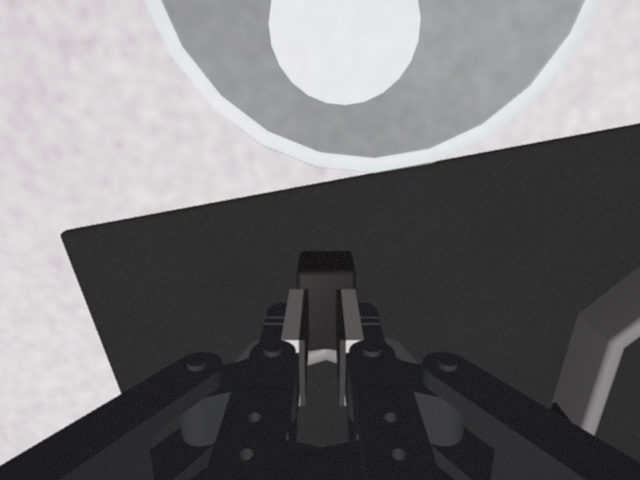

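The wrist picture shows the pads either side of the tab (about (300,330) and (345,330)), but the reported grip force is 0. I'll let the fingers close further and see.

>>> {"method": "apply_moves", "body": {"targets": [[0,[0,0,0],[0,0,0]],[0,[0,0,0],[0,0,0]],[0,[0,0,0],[0,0,0]],[0,[0,0,0],[0,0,0]]], "squeeze": 60}}

```text
time_s: 3.45
eef_pos: [673.0, 47.0, 9.5]
ee_rot: [-0.0, 0.986, -0.165, -0.0]
force: [-0.5, -1.0, 0.8]
grip_width: 0.002
grip_force: 0.0
```

```bash
python3 look.py wrist; python3 - <<'E'
from h import *
im,d,ci=cap('wrist'); P=cloud(d,ci)
for u,v in [(293,320),(350,320),(325,262),(325,300),(325,330),(325,357),(322,420)]: print(u,v,P[v,u].round(1))
E
```

```text
t 3.45 pos [673.   47.    9.5] q [-0.1   0.83  1.19  0.    1.12  1.8 ] rot [-0.     0.986 -0.165 -0.   ] F [-0.5 -1.   0.8] gw 0.2 0.0
293 320 [682.3  54.3  51.4]
350 320 [676.1  36.9  51. ]
325 262 [687.1  41.5  22. ]
325 300 [682.9  43.1  45.5]
325 330 [682.8  43.3  64.5]
325 357 [678.   44.9  70.6]
322 420 [605.6  70.7   6.7]
```

```bash
python3 - <<'E'
from h import *
im,d,ci=cap('wrist'); P=cloud(d,ci); print(np.round(ci['extrinsics'],2)[:3,3])
cv2.imwrite('pics/crop.png',cv2.resize(im[220:470,200:460],None,fx=2,fy=2))
for v in range(250,420,6): print(v,P[v,325].round(1),d[v,325].round(1))
im,d,ci=cap('side','s2.png'); P=cloud(d,ci)
E
```

```text
[743.96  23.16 175.37]
250 [686.6  41.6   7.1] 178.6
256 [686.9  41.5  15.1] 170.8
262 [686.9  41.6  21.5] 164.7
268 [687.1  41.6  28. ] 158.4
274 [685.5  42.1  29.7] 157.3
280 [683.9  42.7  31.3] 156.3
286 [681.1  43.6  30. ] 158.4
292 [682.8  43.1  39. ] 149.3
298 [683.2  43.   44.5] 143.9
304 [682.8  43.1  48.1] 140.6
310 [682.7  43.2  52. ] 136.8
316 [744.   23.2 175.4] 0.0
322 [682.9  43.2  60.2] 129.0
328 [683.6  43.   64.8] 124.4
334 [683.4  43.1  67.9] 121.5
340 [683.3  43.1  70.8] 118.7
346 [681.2  43.8  70.3] 119.8
352 [679.6  44.4  70.7] 120.0
358 [677.7  45.   70.5] 120.8
364 [675.3  45.8  69.7] 122.3
370 [673.8  46.3  70.3] 122.1
376 [671.7  47.1  69.9] 123.2
382 [669.5  47.8  69.6] 124.2
388 [668.3  48.2  70.6] 123.6
394 [665.5  49.2  69.4] 125.6
400 [663.9  49.7  69.9] 125.6
406 [611.9  67.    5.7] 203.1
412 [608.7  68.1   5.8] 204.1
418 [606.5  68.9   7. ] 203.6
```

View pics/crop.png

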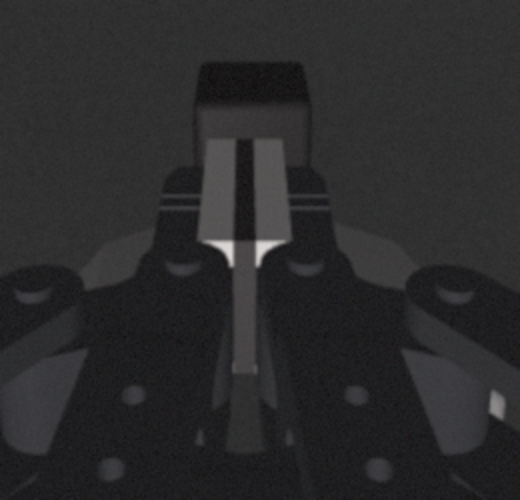

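The crop shows the pads resting over the tab's top at z ≈ 31, not around it, although the TCP reads 9.5. I'll check the real fingertip height from the start images.

```bash
python3 - <<'E'
from h import *
for n in['wrist','side','scene']:
    W=np.load(f'/tmp/{n}.npz'); P=W['P']; m=(W['d']>0)&(P[...,2]>190)&(P[...,2]<330)&(abs(P[...,0]-525)<70)&(abs(P[...,1])<60)
    print(n,m.sum(),np.percentile(P[m][:,2],[0,1,5,20]).round(1)); z=P[m]; print(z[np.argsort(z[:,2])[:8]].round(0).tolist())
E
```

```text
wrist 52690 [243.4 248.9 258.2 282.3]
[[481.0, -4.0, 243.0], [482.0, -1.0, 244.0], [568.0, 3.0, 244.0], [568.0, -1.0, 244.0], [482.0, 7.0, 244.0], [567.0, -4.0, 244.0], [482.0, 7.0, 244.0], [482.0, -3.0, 244.0]]
side 638 [243.7 247.1 255.7 279. ]
[[571.0, -13.0, 244.0], [570.0, 1.0, 244.0], [479.0, 5.0, 244.0], [481.0, 8.0, 245.0], [574.0, 8.0, 246.0], [570.0, 0.0, 247.0], [483.0, 13.0, 247.0], [571.0, 9.0, 247.0]]
scene 266 [241.7 243.2 245.8 257.7]
[[571.0, 9.0, 242.0], [572.0, 4.0, 243.0], [573.0, 6.0, 243.0], [572.0, -5.0, 243.0], [573.0, -1.0, 244.0], [478.0, 6.0, 244.0], [574.0, 1.0, 244.0], [574.0, -3.0, 245.0]]
```

Three views agree: the true fingertips stand about 22 mm behind the reported TCP. I'll go 21 mm lower.

>>> {"method": "apply_moves", "body": {"targets": [[50,[0,0,5],[0,0,0]],[50,[0,0,5],[0,0,0]],[50,[0,0,5],[0,0,0]],[50,[0,0,5],[0,0,0]],[50,[0,0,5],[0,0,0]],[50,[0,0,-10],[0,0,0]],[50,[0,0,-20],[0,0,0]],[50,[0,0,-20],[0,0,0]],[10,[0,0,-20],[0,0,0]],[10,[0,0,-20],[0,0,0]],[10,[0,0,-20],[0,0,0]],[10,[0,0,-20],[0,0,0]],[10,[0,0,-20],[0,0,0]],[10,[0,0,-20],[0,0,0]]], "squeeze": 60}}

```text
time_s: 5.05
eef_pos: [673.3, 47.0, -10.0]
ee_rot: [-0.0, 0.986, -0.165, 0.0]
force: [0.6, -0.3, 4.5]
grip_width: 0.238
grip_force: 61.4
```

```bash
python3 - <<'E'
from scipy.spatial.transform import Rotation as R
import numpy as np
def hang(yaw,beta=25,psi=4.75):
    ry=np.array([-np.sin(np.radians(psi)),np.cos(np.radians(psi)),0])
    return (R.from_rotvec(-np.radians(90-beta)*ry)*R.from_euler('z',psi-yaw,degrees=True)).as_rotvec(degrees=True).round(1)
for y in(-19,-3.5,-21.5): print(y,hang(y))
E
```

```text
-19 [ -8.1 -64.9  21.1]
-3.5 [  0.7 -65.    7.3]
-21.5 [ -9.5 -64.8  23.4]
```

>>> {"method": "apply_moves", "body": {"targets": [[10,[0,0,10],[0,0,0]],[10,[0,0,30],[0,0,0]],[10,[0,0,60],[0,0,0]],[10,[0,0,100],[0,0,0]],[10,[0,0,140],[0,0,0]],[10,[0,0,180],[0,0,0]],[10,[-20,20,210],[0,0,0]],[10,[-40,40,240],[0,0,0]],[10,[-40,40,240],[0,0,0]]]}}

```text
time_s: 5.95
eef_pos: [632.6, 89.3, 235.3]
ee_rot: [-0.001, 0.986, -0.164, 0.004]
force: [-0.0, -0.5, -0.4]
grip_width: 0.237
grip_force: 61.0
```

>>> {"method": "apply_moves", "body": {"targets": [[10,[0,20,20],[-1,-8,2.6]],[10,[0,45,45],[-2,-16,5.2]],[10,[0,70,70],[-3,-24,7.8]],[10,[0,95,95],[-4,-32,10.4]],[10,[0,120,105],[-5,-40,13]],[10,[5,150,105],[-6,-48,15.6]],[10,[10,180,105],[-7,-56,18.2]],[10,[20,205,105],[-8.1,-64.9,21.1]],[10,[24,228,105],[-8.1,-64.9,21.1]],[10,[24,228,105],[-8.1,-64.9,21.1]],[10,[24,228,105],[-8.1,-64.9,21.1]],[10,[24,228,105],[-8.1,-64.9,21.1]]]}}

```text
time_s: 7.15
eef_pos: [657.0, 314.5, 333.8]
ee_rot: [-0.023, 0.843, 0.032, 0.536]
force: [-0.2, -0.1, -0.3]
grip_width: 0.24
grip_force: 61.0
```

```bash
python3 look.py scene side wrist; python3 - <<'E'
import cv2,glob
g=lambda n:cv2.imread(sorted(glob.glob(f'pics/{n}_7.*'))[-1])
import numpy as np
a=g('side')[60:380,180:500]; b=g('scene')[60:340,340:620]
cv2.imwrite('pics/m1.png',np.hstack([cv2.resize(a,(400,400)),cv2.resize(b,(400,400))]))
E
```

```text
t 7.15 pos [657.  314.5 333.8] q [ 0.39  0.29  1.62 -1.19  0.3   2.88] rot [-0.023  0.843  0.032  0.536] F [-0.2 -0.1 -0.3] gw 20.5 60.95008850097656
scene 300 [453.4  83.7  -4. ] tab [517.3  79.3] res 0.39 top 30.9
scene 400 [592.7 -95.  -22. ] tab [ 652. -119.] res 0.4 top 30.5
side 144 [449.7  89.6   8.1] tab [513.   98.6] res 0.45 top 30.9
side 250 [593.1 -92.8 -22.1] tab [ 652.4 -116.9] res 0.4 top 31.6
```

View pics/m1.png

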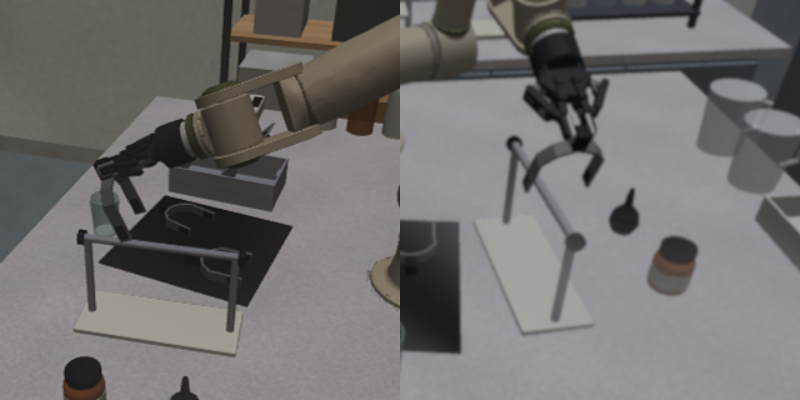

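The frame is held tab-up above the bar, legs below. Joints 4 and 6 are near their limits, so I'll yaw the tool 15° toward the arm's plane (within the 0.9 rad allowance) before lowering.

>>> {"method": "apply_moves", "body": {"targets": [[10,[0,4,0],[0,0,5]],[10,[-1,8,0],[0,0,10]],[10,[-1,10,0],[0,0,15]],[10,[-1,10,-5],[0,0,15]],[10,[-1,10,-15],[0,0,15]],[10,[-1,10,-15],[0,0,15]]]}}

```text
time_s: 7.9
eef_pos: [649.8, 328.1, 318.1]
ee_rot: [-0.083, 0.847, 0.125, 0.51]
force: [0.6, -0.2, -1.6]
grip_width: 0.243
grip_force: 61.0
```

```bash
cat >> h.py <<'E'
def held(pos,rot,tx=64,tz=-16):
    """crown & lowest brow edge of held frame from tool pose (frame x = tool x or -x)"""
    from scipy.spatial.transform import Rotation as R
    M=R.from_quat(np.r_[rot[1:],rot[0]]).as_matrix(); zf=-M[:,2]; xf=M[:,0]*np.sign(M[2,0] if abs(M[2,0])>.3 else M[0,0])
    c=pos+(41.5-tx)*xf+(12-tz)*zf; r=np.array([np.cos(.083),np.sin(.083),0]); e=c-np.array([528,304.7,0])
    return 's',(e@r).round(1),'lat',(e@[-r[1],r[0],0]).round(1),'crown z',c[2].round(1),'edge z',(c-12*zf)[2].round(1),'xf',xf.round(2),'tool',M[:,2].round(2)
E
python3 look.py; python3 -c "
from h import *;s=ctrl.sense();print(*held(s['eef_pos'],s['ee_rot']))"
```

```text
t 7.9 pos [649.8 328.1 318.1] q [ 0.31  0.26  1.67 -0.    0.12  1.59] rot [-0.083  0.847  0.125  0.51 ] F [ 0.6 -0.2 -1.6] gw 20.8 60.96839189529419
s 88.8 lat 5.8 crown z 311.2 edge z 305.6 xf [0.45 0.13 0.89] tool [ 0.84  0.27 -0.47]
```

>>> {"method": "apply_moves", "body": {"targets": [[10,[-2,3,0],[0,0,6]],[10,[-4,6,0],[0,0,12]],[10,[-4,6,0],[0,0,12]],[10,[-4,6,-10],[0,0,12]],[10,[-4,6,-25],[0,0,12]],[10,[-4,6,-40],[0,0,12]],[10,[-4,6,-40],[0,0,12]],[10,[-4,6,-40],[0,0,12]]]}}

```text
time_s: 8.7
eef_pos: [645.9, 333.8, 276.8]
ee_rot: [-0.136, 0.829, 0.212, 0.499]
force: [0.2, 0.4, 0.5]
grip_width: 0.24
grip_force: 61.0
```

```bash
python3 look.py; python3 -c "
from h import *;s=ctrl.sense();print(*held(s['eef_pos'],s['ee_rot']))"
```

```text
t 8.7 pos [645.9 333.8 276.8] q [0.21 0.3  1.74 1.44 0.27 0.  ] rot [-0.136  0.829  0.212  0.499] F [0.2 0.4 0.5] gw 20.5 60.95561742782593
s 87.7 lat 4.7 crown z 269.9 edge z 264.4 xf [0.41 0.22 0.89] tool [ 0.77  0.44 -0.47]
```

>>> {"method": "apply_moves", "body": {"targets": [[10,[0,-2,-15],[0,0,0]],[10,[0,-4,-30],[0,0,0]],[10,[0,-5,-45],[0,0,0]],[10,[0,-5,-55],[0,0,0]],[10,[0,-5,-60],[0,0,0]],[10,[0,-5,-60],[0,0,0]]]}}

```text
time_s: 9.3
eef_pos: [645.8, 329.1, 217.4]
ee_rot: [-0.135, 0.829, 0.212, 0.499]
force: [-0.0, 0.2, -0.1]
grip_width: 0.245
grip_force: 61.0
```

```bash
python3 look.py side scene|head -1; python3 -c "
from h import *;s=ctrl.sense();print(*held(s['eef_pos'],s['ee_rot']))
import glob
g=lambda n:cv2.imread(sorted(glob.glob(f'pics/{n}_9.*'))[-1])
a=g('side')[150:350,220:420]; b=g('scene')[120:320,380:580]
cv2.imwrite('pics/m2.png',np.hstack([cv2.resize(a,(400,400)),cv2.resize(b,(400,400))]))"
```

```text
t 9.3 pos [645.8 329.1 217.4] q [ 0.2   0.38  1.81  1.95  0.3  -0.53] rot [-0.135  0.829  0.212  0.499] F [-0.   0.2 -0.1] gw 20.9 60.9652054309845
s 87.5 lat 0.4 crown z 211.5 edge z 205.9 xf [0.41 0.22 0.89] tool [ 0.77  0.44 -0.46]
```

View pics/m2.png

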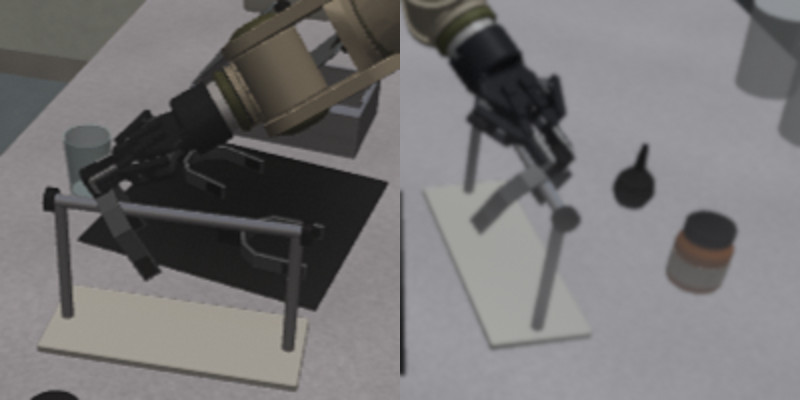

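Both views show the frame straddling the bar, with the brow just above it. Lowering to contact.

>>> {"method": "apply_moves", "body": {"targets": [[10,[0,0,-4],[0,0,0]],[10,[0,0,-7],[0,0,0]],[10,[0,0,-8],[0,0,0]],[10,[0,0,-8],[0,0,0]]]}}

```text
time_s: 9.8
eef_pos: [646.5, 330.0, 212.3]
ee_rot: [-0.135, 0.828, 0.213, 0.501]
force: [-0.2, -1.4, 6.3]
grip_width: 0.24
grip_force: 61.7
```

>>> {"method": "apply_moves", "body": {"targets": [[26,[0,0,2],[0,0,0]],[30,[0,0,2],[0,0,0]],[40,[0,0,2],[0,0,0]],[55,[0,0,2],[0,0,0]],[55,[0,0,2],[0,0,0]],[55,[-15,-9,11],[0,0,0]],[55,[-38,-22,25],[0,0,0]],[55,[-62,-35,39],[0,0,0]],[55,[-92,-53,65],[0,0,0]],[55,[-100,-60,85],[0,0,0]],[55,[-100,-60,85],[0,0,0]]]}}

```text
time_s: 10.9
eef_pos: [545.5, 269.3, 297.9]
ee_rot: [-0.134, 0.828, 0.214, 0.501]
force: [1.7, -0.4, 0.7]
grip_width: 0.645
grip_force: 0.0
```

```bash
python3 look.py side scene wrist; python3 -c "
from h import *
import glob
g=lambda n:cv2.imread(sorted(glob.glob(f'pics/{n}_1[01].*'))[-1])
a=g('side')[150:350,220:420]; b=g('scene')[120:320,380:580]
cv2.imwrite('pics/m3.png',np.hstack([cv2.resize(a,(400,400)),cv2.resize(b,(400,400))]))"
```

```text
t 10.9 pos [545.5 269.3 297.9] q [ 0.09  0.01  2.03  1.44  0.37 -0.06] rot [-0.134  0.828  0.214  0.501] F [ 1.7 -0.4  0.7] gw 55.1 0.0
side 139 [451.8  88.9   6.3] tab [515.4  95.9] res 0.39 top 31.4
side 170 [591.5 -93.3 -24. ] tab [ 650.  -119.3] res 0.45 top 31.1
scene 301 [452.8  83.7  -4.9] tab [516.6  78.2] res 0.41 top 30.8
scene 397 [592.1 -95.9 -23.3] tab [ 650.9 -121.2] res 0.4 top 30.8
```

View pics/m3.png

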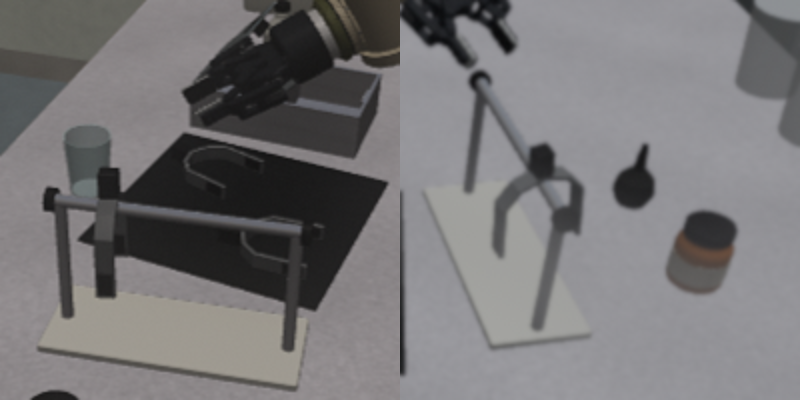

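The first frame hangs straight on the bar. Next is frame B.

```bash
cat >> h.py <<'E'
from scipy.spatial.transform import Rotation as R
def ori(yaw,pitch):
    "pitch: angle of tool below horizontal (90=down); tool x = frame x"
    y,p=np.radians([yaw,pitch]); z=np.array([np.cos(y)*np.cos(p),np.sin(y)*np.cos(p),-np.sin(p)]); x=np.array([np.cos(y)*np.sin(p),np.sin(y)*np.sin(p),np.cos(p)])
    return R.from_matrix(np.c_[x,np.cross(z,x),z])
def turn(yaw,pitch,pos=None):
    s=ctrl.sense(); q=s['ee_rot']; v=(ori(yaw,pitch)*R.from_quat(np.r_[q[1:],q[0]]).inv()).as_rotvec(degrees=True)
    print('turn',v.round(1),'shift',None if pos is None else (np.array(pos)-s['eef_pos']).round(1))
E
python3 -c "
from h import *
turn(-22,90,(651.5,-119,150))"
```

```text
turn [ -4.7  64.  -45.7] shift [ 105.8 -389.  -143.7]
```

>>> {"method": "apply_moves", "body": {"targets": [[50,[0,-30,0],[-0.5,6.4,-4.6]],[50,[0,-70,0],[-1,12.8,-9.1]],[50,[0,-115,0],[-1.4,19.2,-13.7]],[50,[10,-160,-10],[-1.9,25.6,-18.3]],[50,[25,-205,-25],[-2.4,32,-22.9]],[50,[40,-250,-50],[-2.8,38.4,-27.4]],[50,[60,-295,-75],[-3.3,44.8,-32]],[50,[80,-340,-110],[-3.8,51.2,-36.6]],[50,[106,-385,-144],[-4.2,57.6,-41.1]],[50,[106,-389,-144],[-4.7,64,-45.7]],[50,[106,-389,-144],[-4.7,64,-45.7]],[50,[106,-389,-144],[-4.7,64,-45.7]],[50,[106,-389,-144],[-4.7,64,-45.7]],[50,[106,-389,-144],[-4.7,64,-45.7]]]}}

```text
time_s: 12.45
eef_pos: [651.5, -118.0, 150.7]
ee_rot: [-0.0, 0.982, -0.19, 0.0]
force: [-0.7, -1.2, -0.1]
grip_width: 0.588
grip_force: 0.0
```

```bash
python3 look.py wrist scene;python3 -c "
from h import *
turn(-22,90,(651.5,-119,150))"
```

```text
t 12.45 pos [ 651.5 -118.   150.7] q [-0.36  0.66  1.11  0.    1.37  1.6 ] rot [-0.     0.982 -0.19   0.   ] F [-0.7 -1.2 -0.1] gw 50.2 0.0
wrist 4976 [592.7 -96.4 -22.6] tab [ 651.8 -120.9] res 0.4 top 31.0
scene 295 [453.3  83.7  -4.1] tab [517.2  79. ] res 0.39 top 30.8
scene 394 [592.8 -94.9 -21.8] tab [ 652.2 -118.6] res 0.39 top 30.8
turn [ 0.1  0.1 -0.1] shift [-0.  -0.8 -1.8]
```

>>> {"method": "apply_moves", "body": {"targets": [[50,[0,-2,-40],[0,0,0]],[50,[0,-2,-80],[0,0,0]],[50,[0,-2,-120],[0,0,0]],[50,[0,-2,-145],[0,0,0]],[50,[0,-2,-155],[0,0,0]],[50,[0,-2,-161],[0,0,0]],[50,[0,-2,-161],[0,0,0]],[10,[0,-2,-161],[0,0,0]],[10,[0,-2,-161],[0,0,0]],[10,[0,-2,-161],[0,0,0]],[10,[0,-2,-161],[0,0,0]],[10,[0,-2,-161],[0,0,0]],[10,[0,-2,-161],[0,0,0]]], "squeeze": 60}}

```text
time_s: 13.85
eef_pos: [652.4, -121.4, -8.8]
ee_rot: [0.001, 0.982, -0.191, 0.001]
force: [-0.2, 0.0, 5.8]
grip_width: 0.238
grip_force: 60.9
```

>>> {"method": "apply_moves", "body": {"targets": [[10,[0,0,10],[0,0,0]],[10,[0,0,30],[0,0,0]],[10,[0,0,60],[0,0,0]],[10,[0,0,100],[0,0,0]],[10,[0,0,140],[0,0,0]],[10,[-10,10,180],[0,0,0]],[10,[-30,40,220],[0,0,0]],[10,[-50,70,250],[0,0,0]],[10,[-50,70,250],[0,0,0]],[10,[-50,70,250],[0,0,0]]]}}

```text
time_s: 14.85
eef_pos: [601.4, -50.8, 240.8]
ee_rot: [0.001, 0.982, -0.19, 0.001]
force: [-0.2, 0.2, -2.1]
grip_width: 0.24
grip_force: 64.7
```

```bash
python3 look.py ;python3 -c "
from h import *
turn(35,28,(592,328,330))
turn(20,45,(592,328,330))"
```

```text
t 14.85 pos [601.4 -50.8 240.8] q [-0.28  0.47  1.19 -0.    1.48  1.68] rot [ 0.001  0.982 -0.19   0.001] F [-0.2  0.2 -2.1] gw 20.5 64.6663498878479
turn [  7.4 -63.9  51.1] shift [ -9.4 378.8  89.2]
turn [ -0.7 -45.9  39.7] shift [ -9.4 378.8  89.2]
```

>>> {"method": "apply_moves", "body": {"targets": [[10,[-10,20,25],[0.6,-5.3,4.3]],[10,[-20,50,50],[1.2,-10.6,8.5]],[10,[-30,85,75],[1.8,-16,12.8]],[10,[-35,120,95],[2.5,-21.3,17]],[10,[-40,155,95],[3.1,-26.6,21.3]],[10,[-40,190,95],[3.7,-32,25.5]],[10,[-40,225,95],[4.3,-37.3,29.8]],[10,[-35,260,95],[4.9,-42.6,34]],[10,[-30,295,95],[5.5,-47.9,38.3]],[10,[-25,330,95],[6.2,-53.2,42.6]],[10,[-15,360,95],[6.8,-58.6,46.8]],[10,[-9,379,95],[7.4,-63.9,51.1]],[10,[-9,379,90],[7.4,-63.9,51.1]],[10,[-9,379,90],[7.4,-63.9,51.1]],[10,[-9,379,90],[7.4,-63.9,51.1]],[10,[-9,379,90],[7.4,-63.9,51.1]]]}}

```text
time_s: 16.45
eef_pos: [592.9, 327.3, 329.8]
ee_rot: [-0.155, 0.818, 0.257, 0.49]
force: [0.8, -0.7, -1.3]
grip_width: 0.239
grip_force: 64.6
```

```bash
python3 look.py ;python3 -c "
from h import *
turn(35,28,(592,328,330));s=ctrl.sense();print(*held(s['eef_pos'],s['ee_rot'],64,-15))"
```

```text
t 16.45 pos [592.9 327.3 329.8] q [0.17 0.14 1.79 1.16 0.42 0.23] rot [-0.155  0.818  0.257  0.49 ] F [ 0.8 -0.7 -1.3] gw 20.4 64.64150905609131
turn [-0.  -0.2  0.1] shift [-0.9  0.7  0.2]
s 36.8 lat -0.2 crown z 322.7 edge z 317.0 xf [0.39 0.27 0.88] tool [ 0.72  0.51 -0.47]
```

Perfect pose. Lower 112, then to contact.

>>> {"method": "apply_moves", "body": {"targets": [[10,[0,0,-20],[0,0,0]],[10,[0,0,-40],[0,0,0]],[10,[0,0,-60],[0,0,0]],[10,[0,0,-80],[0,0,0]],[10,[0,0,-95],[0,0,0]],[10,[0,0,-105],[0,0,0]],[10,[0,0,-111],[0,0,0]],[10,[0,0,-111],[0,0,0]],[10,[0,0,-111],[0,0,0]]]}}

```text
time_s: 17.35
eef_pos: [592.8, 327.7, 219.3]
ee_rot: [-0.155, 0.818, 0.257, 0.491]
force: [0.4, -0.2, -1.1]
grip_width: 0.243
grip_force: 64.7
```

```bash
python3 look.py side ;python3 -c "
from h import *
turn(35,28,(592,328,330));s=ctrl.sense();print(*held(s['eef_pos'],s['ee_rot'],64,-15))"
```

```text
t 17.35 pos [592.8 327.7 219.3] q [ 0.17  0.29  1.93  1.86  0.4  -0.53] rot [-0.155  0.818  0.257  0.491] F [ 0.4 -0.2 -1.1] gw 20.7 64.69639420509338
side 142 [452.9  89.2   5.8] tab [516.6  95.7] res 0.42 top 31.4
turn [-0.  -0.1  0.1] shift [ -0.9   0.2 110.5]
s 36.8 lat 0.3 crown z 212.3 edge z 206.7 xf [0.39 0.27 0.88] tool [ 0.72  0.51 -0.47]
```

>>> {"method": "apply_moves", "body": {"targets": [[10,[0,0,-4],[0,0,0]],[10,[0,0,-7],[0,0,0]],[10,[0,0,-8],[0,0,0]],[10,[0,0,-8],[0,0,0]]]}}

```text
time_s: 17.8
eef_pos: [593.8, 328.3, 214.0]
ee_rot: [-0.156, 0.816, 0.257, 0.493]
force: [-2.3, -2.0, 12.0]
grip_width: 0.242
grip_force: 65.9
```

>>> {"method": "apply_moves", "body": {"targets": [[26,[0,0,3],[0,0,0]],[30,[0,0,3],[0,0,0]],[40,[0,0,3],[0,0,0]],[55,[0,0,3],[0,0,0]],[55,[0,0,3],[0,0,0]],[55,[-14,-10,12],[0,0,0]],[55,[-36,-26,27],[0,0,0]],[55,[-58,-41,41],[0,0,0]],[55,[-86,-61,65],[0,0,0]],[55,[-95,-68,85],[0,0,0]],[55,[-95,-68,85],[0,0,0]]]}}

```text
time_s: 18.9
eef_pos: [497.5, 259.2, 298.5]
ee_rot: [-0.154, 0.817, 0.257, 0.493]
force: [1.1, 0.3, -0.5]
grip_width: 0.644
grip_force: 0.0
```

```bash
python3 look.py side scene wrist; python3 -c "
from h import *
turn(-4,90,(516,80,150))
import glob
g=lambda n:cv2.imread(sorted(glob.glob(f'pics/{n}_1[89].*'))[-1])
a=g('side')[150:350,220:420]; b=g('scene')[120:320,380:580]
cv2.imwrite('pics/m4.png',np.hstack([cv2.resize(a,(400,400)),cv2.resize(b,(400,400))]))"
```

```text
t 18.9 pos [497.5 259.2 298.5] q [ 0.01 -0.1   2.12  1.38  0.53 -0.09] rot [-0.154  0.817  0.257  0.493] F [ 1.1  0.3 -0.5] gw 55.0 0.0
side 140 [450.3  89.9   6.2] tab [514.   96.8] res 0.44 top 31.3
scene 291 [453.   83.7  -4. ] tab [516.8  79.3] res 0.38 top 31.1
turn [-16.9  60.7 -35. ] shift [  18.3 -180.  -144.7]
```

View pics/m4.png

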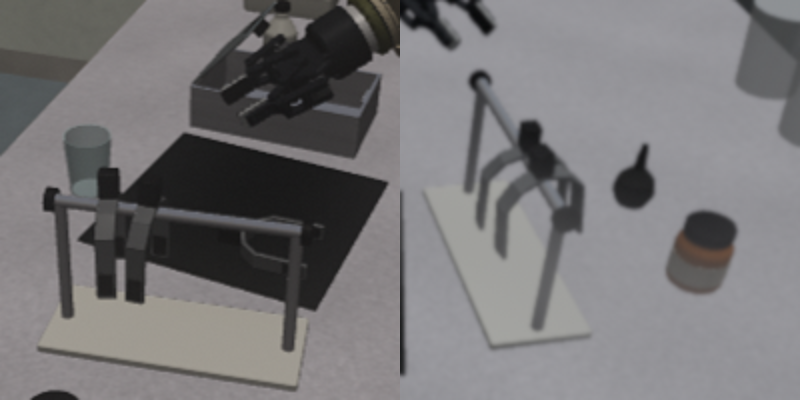

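Two frames are hung. Moving to frame C.

>>> {"method": "apply_moves", "body": {"targets": [[50,[-10,-20,0],[-1.7,6.1,-3.5]],[50,[-20,-40,0],[-3.4,12.1,-7]],[50,[-20,-60,0],[-5.1,18.2,-10.5]],[50,[-20,-80,0],[-6.8,24.3,-14]],[50,[-15,-100,-15],[-8.4,30.4,-17.5]],[50,[-10,-120,-30],[-10.1,36.4,-21]],[50,[0,-140,-60],[-11.8,42.5,-24.5]],[50,[10,-160,-90],[-13.5,48.6,-28]],[50,[18,-180,-120],[-15.2,54.6,-31.5]],[50,[18,-180,-145],[-16.9,60.7,-35]],[50,[18,-180,-145],[-16.9,60.7,-35]],[50,[18,-180,-145],[-16.9,60.7,-35]],[50,[18,-180,-145],[-16.9,60.7,-35]],[50,[18,-180,-145],[-16.9,60.7,-35]]]}}

```text
time_s: 20.45
eef_pos: [515.6, 80.1, 152.0]
ee_rot: [-0.0, 0.999, -0.034, 0.002]
force: [-0.0, 0.9, -0.4]
grip_width: 0.589
grip_force: 0.0
```

```bash
python3 look.py wrist;python3 -c "
from h import *
turn(-4,90,(517,80,-8.5))"
```

```text
t 20.45 pos [515.6  80.1 152. ] q [-0.07  0.35  1.59  0.    1.19  1.57] rot [-0.     0.999 -0.034  0.002] F [-0.   0.9 -0.4] gw 50.3 0.0
wrist 4962 [452.3  84.2  -2.6] tab [516.2  81.3] res 0.4 top 31.0
turn [-0.   0.2 -0. ] shift [   1.4    0.  -160.5]
```

>>> {"method": "apply_moves", "body": {"targets": [[50,[1,0,-40],[0,0,1]],[50,[1,0,-80],[0,0,1]],[50,[1,0,-120],[0,0,1]],[50,[1,0,-145],[0,0,1]],[50,[1,0,-155],[0,0,1]],[50,[1,0,-159],[0,0,1]],[50,[1,0,-159],[0,0,1]],[10,[1,0,-159],[0,0,1]],[10,[1,0,-159],[0,0,1]],[10,[1,0,-159],[0,0,1]],[10,[1,0,-159],[0,0,1]],[10,[1,0,-159],[0,0,1]],[10,[1,0,-159],[0,0,1]]], "squeeze": 60}}

```text
time_s: 21.8
eef_pos: [517.4, 79.8, -7.1]
ee_rot: [0.0, 1.0, -0.026, 0.001]
force: [-0.6, -0.3, 6.3]
grip_width: 0.242
grip_force: 59.7
```

>>> {"method": "apply_moves", "body": {"targets": [[10,[0,0,10],[0,0,0]],[10,[0,0,30],[0,0,0]],[10,[0,0,60],[0,0,0]],[10,[0,0,100],[0,0,0]],[10,[0,0,140],[0,0,0]],[10,[0,0,180],[0,0,0]],[10,[0,0,220],[0,0,0]],[10,[0,0,250],[0,0,0]],[10,[0,0,250],[0,0,0]],[10,[0,0,250],[0,0,0]]]}}

```text
time_s: 22.8
eef_pos: [516.3, 79.9, 241.9]
ee_rot: [0.0, 1.0, -0.026, 0.001]
force: [-0.0, 0.2, -1.9]
grip_width: 0.235
grip_force: 58.8
```

```bash
python3 look.py side scene ;python3 -c "
from h import *
im,d,ci=cap('side'); P=cloud(d,ci)
m=(d>0)&(P[...,2]>208)&(P[...,2]<245)&(P[...,1]>260)&(P[...,1]<350)&(P[...,0]>380)&(P[...,0]<680)
n,L,st,c=cv2.connectedComponentsWithStats(m.astype(np.uint8))
for i in range(1,n):
  if st[i,4]>15: print('tab',P[L==i].min(0).round(),P[L==i].max(0).round())
c=np.array([528-23,304.7-1.9]); t=c+35.3*np.array([np.cos(np.radians(38)),np.sin(np.radians(38))]); print(t)
turn(38,28,(*t,330))"
```

```text
t 22.8 pos [516.3  79.9 241.9] q [-0.07  0.28  1.45 -0.    1.41  1.55] rot [ 0.     1.    -0.026  0.001] F [-0.   0.2 -1.9] gw 20.1 58.81155967712402
tab [599. 291. 208.] [628. 323. 240.]
tab [549. 292. 208.] [574. 320. 240.]
[532.8167796  324.53285008]
turn [ 19.1 -60.4  36.8] shift [ 16.9 244.7  89.6]
```

>>> {"method": "apply_moves", "body": {"targets": [[10,[-15,10,25],[1.6,-5,3.1]],[10,[-30,25,50],[3.2,-10,6.1]],[10,[-40,45,75],[4.8,-15,9.2]],[10,[-45,70,95],[6.4,-20,12.3]],[10,[-45,95,95],[8,-25,15.3]],[10,[-45,120,95],[9.6,-30.2,18.4]],[10,[-45,145,95],[11.1,-35,21.5]],[10,[-40,170,95],[12.7,-40,24.5]],[10,[-30,195,95],[14.3,-45,27.6]],[10,[-20,220,95],[15.9,-50,30.7]],[10,[-5,235,95],[17.5,-55,33.7]],[10,[5,244,95],[19.1,-60.4,36.8]],[10,[5,244,90],[19.1,-60.4,36.8]],[10,[5,244,90],[19.1,-60.4,36.8]],[10,[5,244,90],[19.1,-60.4,36.8]],[10,[5,244,90],[19.1,-60.4,36.8]]]}}

```text
time_s: 24.55
eef_pos: [521.4, 323.8, 331.9]
ee_rot: [-0.168, 0.81, 0.278, 0.488]
force: [0.8, 0.4, -1.2]
grip_width: 0.236
grip_force: 59.1
```

```bash
python3 look.py ;python3 -c "
from h import *
turn(38,28,(520.9,323.5,330));s=ctrl.sense();print(*held(s['eef_pos'],s['ee_rot'],64,-14))"
```

```text
t 24.55 pos [521.4 323.8 331.9] q [ 0.17 -0.01  1.95  1.21  0.47  0.15] rot [-0.168  0.81   0.278  0.488] F [ 0.8  0.4 -1.2] gw 20.2 59.084864258766174
turn [-0.1  0.   0. ] shift [-0.5 -0.3 -1.9]
s -33.0 lat 1.3 crown z 324.2 edge z 318.5 xf [0.37 0.29 0.88] tool [ 0.7   0.54 -0.47]
```

>>> {"method": "apply_moves", "body": {"targets": [[10,[0,-1,-20],[0,0,0]],[10,[0,-1,-40],[0,0,0]],[10,[0,-1,-60],[0,0,0]],[10,[0,-1,-80],[0,0,0]],[10,[0,-1,-95],[0,0,0]],[10,[0,-1,-105],[0,0,0]],[10,[0,-1,-111],[0,0,0]],[10,[0,-1,-113],[0,0,0]],[10,[0,-1,-117],[0,0,0]],[10,[0,-1,-117],[0,0,0]]]}}

```text
time_s: 25.55
eef_pos: [522.1, 323.3, 216.1]
ee_rot: [-0.169, 0.809, 0.279, 0.489]
force: [1.3, 0.4, 3.1]
grip_width: 0.242
grip_force: 59.3
```

```bash
python3 look.py ;python3 -c "
from h import *
s=ctrl.sense();print(*held(s['eef_pos'],s['ee_rot'],64,-14))"
```

```text
t 25.55 pos [522.1 323.3 216.1] q [ 0.16  0.17  2.11  1.92  0.47 -0.63] rot [-0.169  0.809  0.279  0.489] F [1.3 0.4 3.1] gw 20.7 59.26705598831177
s -32.3 lat 0.6 crown z 208.3 edge z 202.7 xf [0.37 0.29 0.89] tool [ 0.7   0.55 -0.46]
```

In contact; release and retreat.

>>> {"method": "apply_moves", "body": {"targets": [[26,[0,0,0],[0,0,0]],[30,[0,0,0],[0,0,0]],[40,[0,0,0],[0,0,0]],[45,[0,0,0],[0,0,0]],[45,[0,0,0],[0,0,0]],[45,[-14,-11,9],[0,0,0]],[45,[-35,-27,24],[0,0,0]],[45,[-56,-43,38],[0,0,0]],[45,[-80,-65,62],[0,0,0]],[45,[-80,-95,82],[0,0,0]],[45,[-80,-95,82],[0,0,0]]]}}

```text
time_s: 26.65
eef_pos: [442.8, 224.7, 299.5]
ee_rot: [-0.166, 0.809, 0.277, 0.49]
force: [0.2, 0.2, -1.3]
grip_width: 0.525
grip_force: 0.0
```

```bash
cat > cov.py <<'E'
from h import *
im,d,ci=cap('scene'); P=cloud(d,ci); h=im.astype(int)
m=(P[...,2]>60)&(P[...,2]<230)&(P[...,1]<-200)&(P[...,1]>-420)&(P[...,0]>330)&(P[...,0]<720)&(d>0)&(h.max(-1)<45)
nn,L,st,ce=cv2.connectedComponentsWithStats(m.astype(np.uint8))
for i in range(1,nn):
    if st[i,4]>40: print('pad',P[L==i].mean(0).round(1),np.ptp(P[L==i],axis=0).round())
E
python3 cov.py; python3 look.py side scene; python3 -c "
from h import *
turn(-4,90,(445,-320,240))
import glob
g=lambda n:cv2.imread(sorted(glob.glob(f'pics/{n}_26.*'))[-1])
a=g('side')[150:350,220:420]; b=g('scene')[120:320,380:580]
cv2.imwrite('pics/m5.png',np.hstack([cv2.resize(a,(400,400)),cv2.resize(b,(400,400))]))"
```

```text
pad [ 433.5 -317.1  175. ] [20. 56. 16.]
pad [ 585.6 -328.7  177.2] [19. 56. 17.]
t 26.7 pos [442.4 226.1 298. ] q [-0.17 -0.27  2.26  1.3   0.74 -0.11] rot [-0.167  0.81   0.277  0.49 ] F [ 0.   0.1 -0.6] gw 45.2 0.0
turn [-18.6  60.6 -37.7] shift [   3.5 -548.   -56.1]
```

View pics/m5.png

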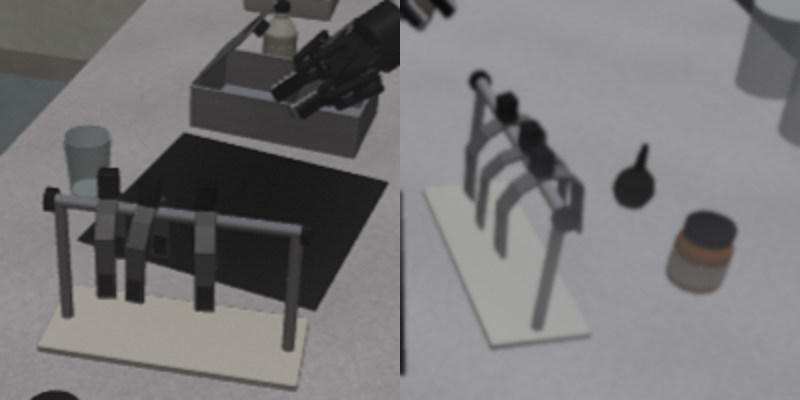

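All three frames hang on the bar. Now the covers; first move over the near pad with closed fingers.

>>> {"method": "apply_moves", "body": {"targets": [[0,[0,-50,0],[-1.5,5,-3.1]],[0,[0,-100,0],[-3.1,10.1,-6.3]],[0,[0,-150,0],[-4.6,15.1,-9.4]],[0,[0,-200,0],[-6.2,20.2,-12.6]],[0,[0,-250,0],[-7.7,25.2,-15.7]],[0,[0,-300,0],[-9.3,30.3,-18.9]],[0,[0,-345,0],[-10.8,35.3,-22]],[0,[0,-390,0],[-12.4,40.4,-25.1]],[0,[0,-435,0],[-14,45.5,-28.3]],[0,[0,-480,0],[-15.5,50.5,-31.4]],[0,[0,-520,0],[-17,55.5,-34.5]],[0,[-4,-545,0],[-18.6,60.6,-37.7]],[0,[-4,-545,-38],[-18.6,60.6,-37.7]],[0,[-4,-545,-38],[-18.6,60.6,-37.7]],[0,[-4,-545,-38],[-18.6,60.6,-37.7]],[0,[-4,-545,-38],[-18.6,60.6,-37.7]]]}}

```text
time_s: 28.4
eef_pos: [438.3, -316.7, 259.9]
ee_rot: [0.001, 0.999, -0.034, 0.001]
force: [-0.1, 0.6, -0.4]
grip_width: 0.006
grip_force: 0.0
```

```bash
python3 look.py;python3 -c "
from h import *
turn(-4,90,(438,-317,195))
W=np.load('/tmp/scene.npz');P=W['P'];m=(P[...,2]>30)&(P[...,2]<170)&(P[...,1]<-395)&(P[...,1]>-560)&(P[...,0]>350)&(P[...,0]<800);print(np.percentile(P[m],[1,50,99],axis=0).round())"
```

```text
t 28.4 pos [ 438.3 -316.7  259.9] q [-0.84  0.32  1.36  0.    1.46  0.8 ] rot [ 0.001  0.999 -0.034  0.001] F [-0.1  0.6 -0.4] gw 0.5 0.0
turn [ 0.1  0.1 -0.1] shift [ -0.3  -0.3 -64.9]
[[ 445. -528.   32.]
 [ 598. -479.   96.]
 [ 665. -395.  166.]]
```

>>> {"method": "apply_moves", "body": {"targets": [[0,[0,0,-40],[0,0,0]],[0,[0,0,-80],[0,0,0]],[0,[-3,0,-100],[0,0,0]],[0,[-10,1,-114],[0,0,0]],[0,[-20,1,-127],[0,0,0]],[0,[-26,2,-138],[0,0,0]],[0,[-32,2,-149],[0,0,0]],[0,[-37,3,-160],[0,0,0]],[0,[-41,3,-172],[0,0,0]],[0,[-43,3,-180],[0,0,0]],[0,[-43,3,-180],[0,0,0]]]}}

```text
time_s: 29.5
eef_pos: [394.6, -314.1, 78.7]
ee_rot: [0.0, 0.999, -0.035, 0.0]
force: [-0.4, 0.1, 1.6]
grip_width: -0.0
grip_force: 0.2
```

>>> {"method": "apply_moves", "body": {"targets": [[0,[0,0,-4],[0,0,0]],[0,[-1,0,-8],[0,0,0]],[0,[-1,0,-11],[0,0,0]],[0,[-1,0,-13],[0,0,0]],[0,[-1,0,-15],[0,0,0]],[0,[-1,0,-15],[0,0,0]]]}}

```text
time_s: 30.1
eef_pos: [393.2, -313.9, 63.1]
ee_rot: [-0.0, 0.999, -0.035, -0.0]
force: [0.3, -0.0, -0.7]
grip_width: 0.001
grip_force: 0.0
```

>>> {"method": "apply_moves", "body": {"targets": [[0,[0,0,-1],[0,0,0]],[0,[0,0,-2],[0,0,0]],[0,[0,0,-3],[0,0,0]],[0,[0,0,-3],[0,0,0]]]}}

```text
time_s: 30.5
eef_pos: [393.4, -314.2, 62.4]
ee_rot: [0.001, 0.999, -0.035, 0.0]
force: [-6.4, 6.3, 22.0]
grip_width: 0.007
grip_force: 11.2
```

Hard stop felt at 22 N, so the near cover is shut. Lifting and moving to the far pad.

>>> {"method": "apply_moves", "body": {"targets": [[0,[0,0,10],[0,0,0]],[0,[0,0,50],[0,0,0]],[0,[0,0,100],[0,0,0]],[0,[0,0,150],[0,0,0]],[0,[20,-2,190],[0,0,0]],[0,[60,-5,200],[0,0,0]],[0,[100,-8,200],[0,0,0]],[0,[140,-11,200],[0,0,0]],[0,[180,-13,200],[0,0,0]],[0,[197,-14,200],[0,0,0]],[0,[197,-14,200],[0,0,0]],[0,[197,-14,200],[0,0,0]]]}}

```text
time_s: 31.7
eef_pos: [590.2, -328.1, 260.2]
ee_rot: [0.0, 0.999, -0.035, -0.0]
force: [-0.2, -0.3, 0.3]
grip_width: -0.004
grip_force: 0.0
```

```bash
python3 cov.py; python3 look.py;python3 -c "
from h import *
turn(-4,90,(590,-328,260))
im,d,ci=cap('wrist');P=cloud(d,ci);m=(d>0)&(P[...,2]>60)&(P[...,2]<120)&(P[...,0]>385)&(P[...,0]<510)&(P[...,1]<-250)&(P[...,1]>-390);print(m.sum(),P[m].min(0),P[m].max(0))
im,d,ci=cap('side');P=cloud(d,ci);m=(d>0)&(P[...,2]>60)&(P[...,2]<200)&(P[...,0]>385)&(P[...,0]<500)&(P[...,1]<-250)&(P[...,1]>-370);print(m.sum(),np.percentile(P[m],[2,50,98],axis=0).round(1))
"
```

```text
pad [ 585.7 -328.7  177.3] [19. 55. 16.]
t 31.75 pos [ 589.9 -328.3  260.7] q [-0.68  0.65  0.85 -0.    1.64  0.96] rot [ 0.     0.999 -0.035  0.   ] F [-0.  -0.7 -0.4] gw -0.0 0.0
turn [0. 0. 0.] shift [ 0.1  0.3 -0.7]
5868 [ 385.0147262  -389.98552656   83.52694959] [ 509.99814427 -250.00069253   88.32562447]
506 [[ 387.3 -367.3   82.3]
 [ 442.2 -306.6   85.7]
 [ 497.3 -252.9   89.6]]
```

>>> {"method": "apply_moves", "body": {"targets": [[0,[0,0,-40],[0,0,0]],[0,[0,0,-78],[0,0,0]],[0,[-3,0,-98],[0,0,0]],[0,[-10,1,-112],[0,0,0]],[0,[-21,1,-126],[0,0,0]],[0,[-27,2,-138],[0,0,0]],[0,[-33,2,-149],[0,0,0]],[0,[-38,3,-160],[0,0,0]],[0,[-43,3,-172],[0,0,0]],[0,[-45,3,-180],[0,0,0]],[0,[-45,3,-180],[0,0,0]]]}}

```text
time_s: 32.95
eef_pos: [544.7, -325.1, 80.1]
ee_rot: [-0.0, 0.999, -0.035, -0.0]
force: [0.3, 0.7, 1.2]
grip_width: -0.0
grip_force: 0.2
```

>>> {"method": "apply_moves", "body": {"targets": [[0,[0,0,-4],[0,0,0]],[0,[-1,0,-8],[0,0,0]],[0,[-1,0,-11],[0,0,0]],[0,[-1,0,-14],[0,0,0]],[0,[-1,0,-16],[0,0,0]],[0,[-1,0,-18],[0,0,0]],[0,[-1,0,-18],[0,0,0]]]}}

```text
time_s: 33.65
eef_pos: [544.5, -325.1, 62.7]
ee_rot: [0.0, 0.999, -0.035, 0.0]
force: [-2.2, 1.6, 4.0]
grip_width: -0.003
grip_force: 2.2
```

>>> {"method": "apply_moves", "body": {"targets": [[0,[0,0,-1],[0,0,0]],[0,[0,0,-2],[0,0,0]],[0,[0,0,-2],[0,0,0]]]}}

```text
time_s: 33.95
eef_pos: [544.5, -325.3, 62.5]
ee_rot: [0.001, 0.999, -0.035, 0.0]
force: [-6.6, 3.4, 16.4]
grip_width: -0.001
grip_force: 8.6
```

>>> {"method": "apply_moves", "body": {"targets": [[0,[0,0,10],[0,0,0]],[0,[0,0,50],[0,0,0]],[0,[0,0,100],[0,0,0]],[0,[0,0,150],[0,0,0]],[0,[0,20,190],[0,0,0]],[0,[-20,60,200],[0,0,0]],[0,[-40,100,200],[0,0,0]],[0,[-60,140,200],[0,0,0]],[0,[-70,180,200],[0,0,0]],[0,[-70,200,200],[0,0,0]],[0,[-70,200,200],[0,0,0]]]}}

```text
time_s: 35.05
eef_pos: [474.4, -123.1, 261.1]
ee_rot: [0.0, 0.999, -0.033, 0.001]
force: [0.6, -0.2, 0.5]
grip_width: 0.003
grip_force: 0.0
```

```bash
python3 look.py scene side; python3 -c "
from h import *
for n in('scene','side'):
  im,d,ci=cap(n);P=cloud(d,ci)
  for a in(385,540):
    m=(d>0)&(P[...,2]>60)&(P[...,2]<200)&(P[...,0]>a)&(P[...,0]<a+110)&(P[...,1]<-250)&(P[...,1]>-370);
    k=np.linalg.lstsq(np.c_[P[m][:,:2],np.ones(m.sum())],P[m][:,2],rcond=None)[0]; print(n,a,m.sum(),np.percentile(P[m][:,2],[2,50,98]).round(1),'slope',k[:2].round(3))
  m=(d>0)&(P[...,2]>208)&(P[...,2]<250)&(P[...,1]>255)&(P[...,1]<355)&(P[...,0]>395)&(P[...,0]<680)
  N,L,st,c=cv2.connectedComponentsWithStats(m.astype(np.uint8))
  for i in range(1,N):
    if st[i,4]>15: print('tab',P[L==i].min(0).round(),P[L==i].max(0).round())
import glob
g=lambda n:cv2.imread(sorted(glob.glob(f'pics/{n}_3[45].*'))[-1])
cv2.imwrite('pics/m6.png',np.hstack([cv2.resize(g('side')[100:400,180:480],(400,400)),cv2.resize(g('scene')[100:350,100:500],(400,250)) if 0 else cv2.resize(g('scene')[60:360,200:500],(400,400))]))
cv2.imwrite('pics/m7.png',g('scene'))
"
```

```text
t 35.05 pos [ 474.4 -123.1  261.1] q [-0.49  0.2   1.51  0.    1.43  1.14] rot [ 0.     0.999 -0.033  0.001] F [ 0.6 -0.2  0.5] gw 0.3 0.0
scene 385 1047 [81.8 84.9 88. ] slope [-0.006  0.001]
scene 540 1427 [81.9 84.7 87.6] slope [-0.003  0.001]
tab [481. 278. 208.] [512. 305. 240.]
tab [547. 284. 208.] [642. 317. 239.]
side 385 482 [81.9 85.6 89.8] slope [-0.011  0.001]
side 540 457 [81.5 85.5 89.5] slope [-0.001 -0.004]
tab [614. 286. 208.] [641. 316. 239.]
tab [549. 291. 208.] [573. 321. 239.]
tab [480. 279. 208.] [506. 310. 239.]
```

View pics/m7.png

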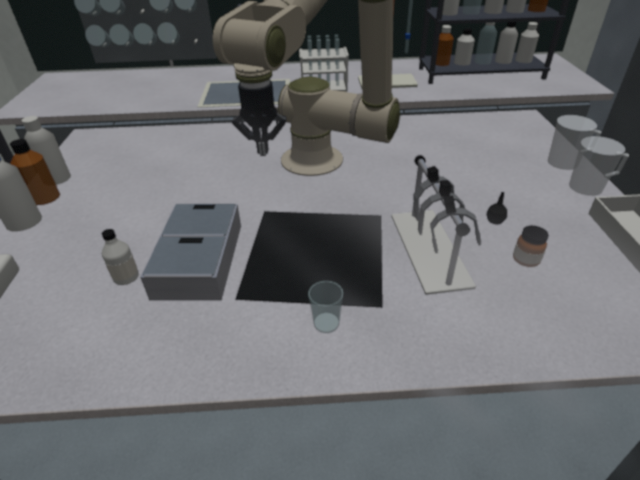

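Both covers lie flat (z ≈ 85, slope ≈ 0), and the mat is empty. The farthest frame has shifted about 15 mm along the bar (the announced knock), so I'll look closer.

```bash
python3 -c "
from h import *
a=cap('side','e1.png')[0]; b=cap('scene','e2.png')[0]
cv2.imwrite('pics/m8.png',np.hstack([cv2.resize(a[220:350,225:385],(400,325)),cv2.resize(b[140:300,380:500],(400,533))[:325] if 0 else cv2.resize(b[140:300,370:510],(284,325))]))
for n in('scene','side'):
  im,d,ci=cap(n);P=cloud(d,ci)
  m=(d>0)&(P[...,2]>80)&(P[...,2]<180)&(P[...,1]>235)&(P[...,1]<375)&(P[...,0]>585)&(P[...,0]<665)
  Q=P[m]; 
  for z in (90,110,130,150): 
    q=Q[abs(Q[:,2]-z)<8]; L=q[q[:,1]<300]; r=q[q[:,1]>330]; print(n,z,len(L),L.mean(0).round(0) if len(L) else 0,len(r),r.mean(0).round(0) if len(r) else 0)
"
```

```text
scene 90 16 [636. 283.  91.] 0 0
scene 110 23 [632. 278. 110.] 0 0
scene 130 19 [634. 273. 130.] 12 [645. 373. 133.]
scene 150 22 [631. 267. 151.] 22 [646. 369. 150.]
side 90 43 [626. 288.  91.] 0 0
side 110 57 [625. 283. 110.] 0 0
side 130 57 [625. 277. 130.] 0 0
side 150 32 [624. 273. 147.] 35 [640. 372. 153.]
```

View pics/m8.png

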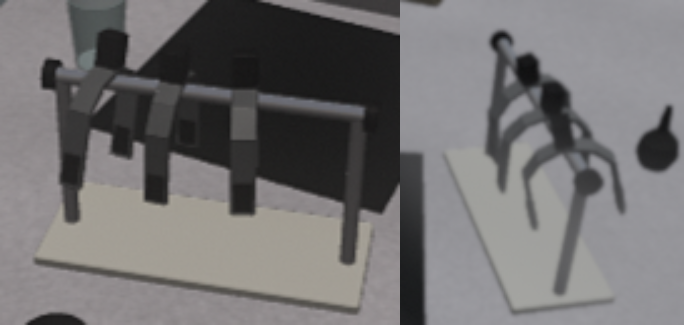

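The far frame was knocked: it is swung about 15° sideways and moved along the bar. I'll let time pass to see whether it is still swinging.

>>> {"method": "apply_moves", "body": {"targets": [[0,[0,0,0],[0,0,0]],[0,[0,0,0],[0,0,0]],[0,[0,0,0],[0,0,0]],[0,[0,0,0],[0,0,0]],[0,[0,0,0],[0,0,0]],[0,[0,0,0],[0,0,0]],[0,[0,0,0],[0,0,0]],[0,[0,0,0],[0,0,0]],[0,[0,0,0],[0,0,0]],[0,[0,0,0],[0,0,0]],[0,[0,0,0],[0,0,0]],[0,[0,0,0],[0,0,0]],[0,[0,0,0],[0,0,0]],[0,[0,0,0],[0,0,0]],[0,[0,0,0],[0,0,0]]]}}

```text
time_s: 36.95
eef_pos: [474.6, -125.2, 260.6]
ee_rot: [0.0, 0.999, -0.035, 0.0]
force: [-0.1, -0.1, -0.1]
grip_width: 0.002
grip_force: 0.0
```

```bash
cat > chk.py <<'E'
from h import *
r=np.array([np.cos(.083),np.sin(.083)]); l=np.array([-r[1],r[0]])
for k in range(2):
  im,d,ci=cap('side');P=cloud(d,ci)
  for a,b in((470,525),(535,590),(595,680)):
    m=(d>0)&(P[...,0]>a)&(P[...,0]<b)&(P[...,1]>235)&(P[...,1]<380); e=(P-np.r_[528,304.7,0])
    S=e[...,:2]@r; Y=e[...,:2]@l; Z=P[...,2]
    o=[]
    for z0,z1,y0,y1 in((212,242,-40,40),(142,158,-80,-20),(95,105,-80,-10),(142,158,20,80),(95,110,20,80)):
      q=m&(Z>z0)&(Z<z1)&(Y>y0)&(Y<y1); o.append((q.sum(),S[q].mean().round(1),Y[q].mean().round(1)) if q.sum()>4 else None)
    print(a,o)
E
python3 chk.py
```

```text
470 [(np.int64(136), np.float64(-35.3), np.float64(-1.8)), None, None, (np.int64(52), np.float64(-44.4), np.float64(57.6)), (np.int64(6), np.float64(-42.9), np.float64(66.5))]
535 [(np.int64(157), np.float64(32.3), np.float64(4.3)), (np.int64(20), np.float64(29.6), np.float64(-45.0)), (np.int64(29), np.float64(31.5), np.float64(-44.9)), (np.int64(59), np.float64(38.0), np.float64(53.2)), (np.int64(45), np.float64(38.4), np.float64(56.3))]
595 [(np.int64(155), np.float64(96.8), np.float64(-7.3)), (np.int64(35), np.float64(92.2), np.float64(-39.0)), (np.int64(33), np.float64(96.6), np.float64(-26.2)), (np.int64(62), np.float64(114.8), np.float64(60.4)), None]
470 [(np.int64(135), np.float64(-35.2), np.float64(-1.7)), None, None, (np.int64(48), np.float64(-44.2), np.float64(57.9)), (np.int64(9), np.float64(-44.3), np.float64(65.8))]
535 [(np.int64(152), np.float64(32.2), np.float64(4.3)), (np.int64(23), np.float64(30.0), np.float64(-45.5)), (np.int64(30), np.float64(32.4), np.float64(-44.4)), (np.int64(58), np.float64(38.1), np.float64(52.9)), (np.int64(45), np.float64(37.8), np.float64(56.1))]
595 [(np.int64(153), np.float64(96.8), np.float64(-7.8)), (np.int64(35), np.float64(92.4), np.float64(-38.9)), (np.int64(38), np.float64(97.1), np.float64(-27.1)), (np.int64(65), np.float64(114.7), np.float64(60.6)), None]
```

All frames are static and well within limits: worst tilt about 0.25 rad against 0.5 allowed, offsets under 10 mm, skew about 13°. Both covers are shut, so I'm handing in.

```bash
python3 cov.py; python3 -c "
from h import *
print(ctrl.finish_job())"
```

```text
pad [ 539.4 -325.4   86.1] [25. 55.  6.]
the job is handed in; nothing more can be done
None
```

All three frames hang at rest on the bar, both covers of the bath are snapped shut, and the job is handed in, though no verdict came back; the far frame was knocked during the run and rests tilted about 0.25 rad, within the 0.5 rad limit.

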